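# Set turned parts out on a rail in order of diameter

### The job

Stand the four turned parts (steel sleeve, brass collar, stepped bush, aluminium puck) upright on the rail's four round pads, one to a pad and centred on it, each the same way up as it stands now. They go in order of outside diameter: the smallest on the pad next to the V-block, the largest on the pad next to the drilled setup block at the rail's other end. Let go of them all and leave them standing still.

Things in the scene. Friction and masses are not known exactly. Their poses are not given: they have to be found in the camera images.
- sleeve_centre (a point): plain steel sleeve with a dark bore, the slimmest part: outside diameter 22 mm, 36 mm tall, standing upright and loose on the trolley; the point is its centre, half-way up; z is its axis
- brass_collar_centre (a point): brass collar with a bore, outside diameter 32 mm, 18 mm tall, lying flat (axis upright) and loose on the trolley; the point is its centre, half-way up; z is its axis
- stepped_bush_centre (a point): steel stepped bush with a bore: a flange 44 mm in diameter and 10 mm high at the foot, and a neck 30 mm in diameter above it, 34 mm tall in all, so outside diameter 44 mm; standing upright and loose, flange down; the point lies on its axis, half-way up the 34 mm; z is its axis. A gripper may take it by the flange or by the neck
- alu_puck_centre (a point): solid aluminium puck, outside diameter 51 mm, 20 mm tall, lying flat (axis upright) and loose on the trolley; the point is its centre, half-way up; z is its axis
- pad_a_top (a point): empty round black plastic pad fixed on the rail, 60 mm across and 6 mm high, its top face 18 mm above the trolley top; this point is the centre of the top face (a small white dot). This is the first, at the rail's left (+y) end. Pads stand about 78 mm apart (66 to 90), in line along the rail; x points across the rail, away from the robot, y along it to the left
- pad_b_top (a point): empty round black plastic pad fixed on the rail, 60 mm across and 6 mm high, its top face 18 mm above the trolley top; this point is the centre of the top face (a small white dot). This is the second from the left. Pads stand about 78 mm apart (66 to 90), in line along the rail; x points across the rail, away from the robot, y along it to the left
- pad_c_top (a point): empty round black plastic pad fixed on the rail, 60 mm across and 6 mm high, its top face 18 mm above the trolley top; this point is the centre of the top face (a small white dot). This is the third from the left. Pads stand about 78 mm apart (66 to 90), in line along the rail; x points across the rail, away from the robot, y along it to the left
- pad_d_top (a point): empty round black plastic pad fixed on the rail, 60 mm across and 6 mm high, its top face 18 mm above the trolley top; this point is the centre of the top face (a small white dot). This is the fourth, at the rail's right (-y) end. Pads stand about 78 mm apart (66 to 90), in line along the rail; x points across the rail, away from the robot, y along it to the left
- v_block_centre (a point): grey steel V-block, 46 x 40 mm and 36 mm high, bolted on one end of the rail (left or right, changing from start to start), about 80 mm beyond the end pad; the point is its centre, half-way up. The rail under it is a bright aluminium bar 80 mm wide, 450 mm long, 12 mm high, fixed
- end_block_centre (a point): grey steel setup block with six drilled holes, 75 x 50 mm and 25 mm high, bolted on the other end of the rail; the point is its centre, half-way up
There are look-alikes about, which are no part of the job. Leave any green, pink or turquoise look-alike of the part that bears brass_collar_centre alone.

How it is judged:
By the outcome, as a careful person would: the job done as asked, in the order asked, and still so for the second after the job is handed in, with the robot touching nothing.
It also fails if it takes over 96 s, if anything falls off the work surface, if the arm or the gripper's body presses on something with over 40 N, if the wrist force passes 120 N, or if a joint passes its speed limit or range.

### The arm

A 6-joint arm with a two-finger parallel gripper is mounted at the origin on a cart in front of the work surface, level with it; the furniture and walls round the work are solid. World frame = base frame: x ahead of the robot, y to its left, z up, the work surface at z = 0. Lengths are in mm, angles in rad, forces in N, time in s.
With the tool pointing down it reaches from about 250 to 725 mm from the base axis. Payload 4 kg.
Tool frame: the origin (TCP) lies between the finger pads; the fingertips stand 11 mm ahead of it and the grasp point (between the pads) lies 8 mm behind it; z points along the fingers, y is the line along which they close (so a half turn about z gives the same grasp; the last joint's range is limited). The gripper opens to 85 mm and grips with 20 to 120 N. Pads are 22 mm wide; open, the fingers measure 114 mm over their backs; the gripper's body (76 mm by 85 mm) begins 54 mm behind the grasp point. The pads swing forward as they close: fully open they stand 13 mm farther back than shut.
Start: joints at [-1.273, 0.241, 0.005, 1.335, 0, 1.571], TCP at [146.707, -477.992, 242.306] pointing down, gripper open.
Joint ranges: [-2.72, 2.72], [-1.05, 1.87], [-1.09, 1.28], [-1.99, 2.15], [-1.42, 1.44], [-3.14, 3.14]. Speed limits (rad/s): [2.79, 2.79, 3.14, 3.14, 3.14, 3.14].

### API

Orientations are given as [roll, pitch, yaw] about the fixed x, y, z axes, in that order (R = Rz(yaw) Ry(pitch) Rx(roll)).
In Python, from plant import arm gives the robot as it stands. The module is installed in compiled form; this text tells all that it offers.
- The arm moves only by the shell command python3 -m crank 'ROWS' [OPENING] [FORCE]. ROWS is JSON, a list of rows, each an object of numbers: "x", "y", "z": the shift along the world's x, y, z scaled (see below); "ax", "ay", "az": the turn, a rotation vector about the world's x, y, z scaled (see below). In form: [{"x": .., "y": .., "z": .., "ax": .., "ay": .., "az": ..}, ...]. A call has exactly 5 rows; each row is the pose to reach, as a shift and turn from the pose commanded when the call began, turning the shorter way round; what a row does not reach only later rows make up. The controller multiplies each number of a shift by 50 cm and each number of a turn by pi rad. A row lasts 1/8 s, in which the tool goes at most 62.5 mm and 10.7 degrees, less where a joint would pass 70% of its speed; a pose out of reach is approached as far as the arm can. A call with a number of a shift or a turn outside -1 to 1 is refused whole. A call with a gripper value outside its range is refused whole. OPENING is the opening, from -1 (shut) to 1 (fully open), so that 0 is half open, set as the call begins (- or left out, the last holds). The fingers move at their own pace and stop on an object; FORCE is the grip in N (left out, the last holds). Time passes only in rows, so rows that repeat a pose let the fingers close, or fill a call up. It gives the time, the measured TCP pose, the force, the opening and the grip force at its end, in the units of the state.
- arm.state(): the state, without advancing time (a new reading comes with each control period).
- arm.snapshot(name): name is "scene" or "side" or "wrist"; returns a dict with "pixels" (400x640x3 uint8, blue, green, red), "fx", "fy", "cx", "cy" (pixels), "extrinsics" (4x4, takes a point from camera to world coordinates). Camera axes: x right, y up, looking along -z (the intrinsics and any distortion apply to the point x, -y, -z); pixel columns grow to the right and rows downward; lengths in mm; the calibration is good to about 2 mm. The wrist camera is an equidistant fisheye: a pixel r from the principal point sees the ray r / f radians off the axis. A picture is of the moment at which its call begins. There is no depth.
- arm.job_done(): hands the job in; it is judged then, once.
The state is a dict: "time": time; "joint_pos": joint angles; "joint_velocities": joint speeds; "joint_torque": joint torques, N m; "tcp_pos": TCP position; "orientation": TCP orientation; "force": force on the tool from outside, world axes, zero at the start; "ft_torque": the same for the moment, N m; "opening": finger opening in mm; "finger_force": force on a finger pad.
Only numpy, scipy, OpenCV 4.12 (cv2) and the standard library are available. Lean on these libraries where they do the work, as an engineer would, in place of code of your own. Each camera call takes 0.05 s, during which the arm holds its last target. There are 200 camera calls.

## Working session

There is one attempt and no reset: what is moved stays moved. The work goes in short steps, Python scripts to look and compute and a shell command to move; the robot and the scene stay as the last step left them, time stands still between calls to the robot, and variables do not carry over. Pictures are saved under pics/ and viewed, at most 14 in all, crops included, and the job is handed in when it is done.

```bash
mkdir -p pics
cat > h.py <<'E'
import numpy as np, cv2, pickle
from plant import arm
def snap(name,tag):
    s=arm.snapshot(name); pickle.dump(s,open(f'pics/{tag}.pkl','wb'))
    cv2.imwrite(f'pics/{tag}.png',np.ascontiguousarray(s['pixels'])); return s
def load(tag): return pickle.load(open(f'pics/{tag}.pkl','rb'))
def crop(tag,x0,y0,x1,y1,k,out):
    im=np.ascontiguousarray(load(tag)['pixels'])[y0:y1,x0:x1]
    cv2.imwrite(f'pics/{out}.png',cv2.resize(im,None,fx=k,fy=k,interpolation=cv2.INTER_CUBIC))
def px2w(s,u,v,z,fish=False):
    E=np.array(s['extrinsics']); x=(u-s['cx']);y=(v-s['cy'])
    if fish:
        a=x/s['fx'];b=y/s['fy'];t=np.hypot(a,b);k=np.sin(t)/t if t>1e-9 else 1
        d=np.array([a*k,-b*k,-np.cos(t)])
    else: d=np.array([x/s['fx'],-y/s['fy'],-1])
    d=E[:3,:3]@d;o=E[:3,3]
    return o+d*(z-o[2])/d[2]
def w2px(s,p,fish=False):
    E=np.array(s['extrinsics']);c=E[:3,:3].T@(np.array(p,float)-E[:3,3]);x,y,z=c[0],-c[1],-c[2]
    if fish:
        r=np.hypot(x,y);t=np.arctan2(r,z);k=t/r if r>1e-9 else 0;return s['cx']+s['fx']*x*k,s['cy']+s['fy']*y*k
    return s['cx']+s['fx']*x/z,s['cy']+s['fy']*y/z
E
python3 - <<'E'
from h import *
for n in("scene","side","wrist"):
    s=snap(n,n+'0');print(n,s['fx'],s['cx'],s['cy'],np.round(s['extrinsics'],3).tolist(),[k for k in s])
print(arm.state())
E
```

```text
scene 387.25416541346846 315.34311682460446 198.4430398503489 [[0.825, 0.224, -0.519, 94.812], [-0.565, 0.368, -0.739, -731.246], [0.025, 0.902, 0.43, 435.165], [0.0, 0.0, 0.0, 1.0]] ['pixels', 'fx', 'fy', 'cx', 'cy', 'extrinsics']
side 454.2144970058076 314.5938028637677 192.2760194463792 [[0.861, -0.39, 0.327, 900.984], [0.509, 0.681, -0.527, -683.646], [-0.017, 0.62, 0.785, 940.442], [0.0, 0.0, 0.0, 1.0]] ['pixels', 'fx', 'fy', 'cx', 'cy', 'extrinsics']
wrist 309.70691628693146 324.799623244188 201.7558110191965 [[0.293, 0.912, 0.287, 219.29], [-0.956, 0.281, 0.085, -455.555], [-0.003, -0.299, 0.954, 373.288], [0.0, 0.0, 0.0, 1.0]] ['pixels', 'fx', 'fy', 'cx', 'cy', 'extrinsics']
{'time': 0.15, 'joint_pos': array([-1.27302731e+00,  2.41230183e-01,  4.02642837e-03,  1.33517105e+00,
       -2.15624301e-05,  1.57082210e+00]), 'joint_velocities': array([-0.00110932, -0.00121579,  0.00224003,  0.0008646 , -0.00042054,
       -0.00014078]), 'joint_torque': array([ 9.02615393e-04, -3.72635686e+01,  2.52638644e+01,  1.23504008e-02,
        4.65418722e-06,  3.47397290e-06]), 'tcp_pos': array([ 146.55495048, -477.56490591,  241.61952839]), 'orientation': array([-3.14001418e+00,  2.16030883e-05,  2.97743272e-01]), 'force': array([-0.90204779,  0.63927763,  0.04346079]), 'ft_torque': array([ 0.00014048, -0.01420501, -0.05774122]), 'finger_force': 0.0, 'opening': 85.51100196632356}
```

View pics/scene0.png

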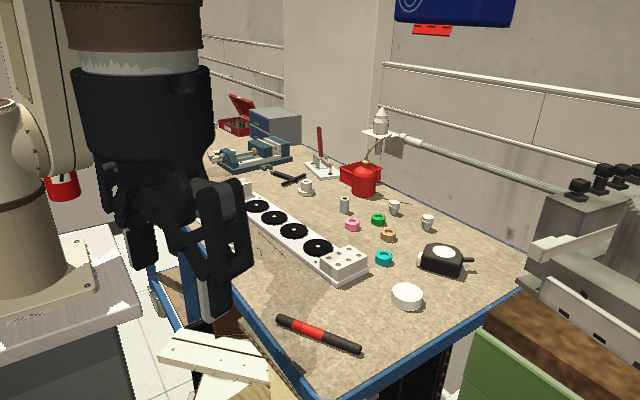

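View pics/side0.png

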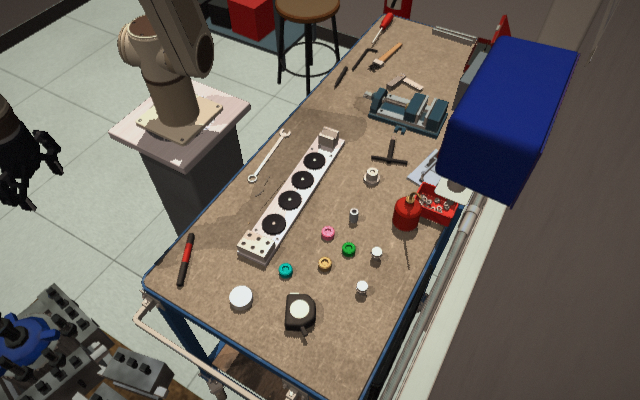

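The side view shows the V-block at the rail's far (+y) end (329,138) and the drilled block at the near end (258,245). So the order is sleeve→a, collar→b, bush→c, puck→d.

There are four collar candidates: pink (327,232), green (348,249), turquoise (285,270) and brass (324,264). Brass fits the description. I'll enlarge to confirm.

```bash
python3 -c "
from h import *
crop('side0',220,120,420,320,3,'c1'); crop('side0',0,0,1,1,1,'x')
s=load('scene0');
"
```

```text
(no output)
```

View pics/c1.png

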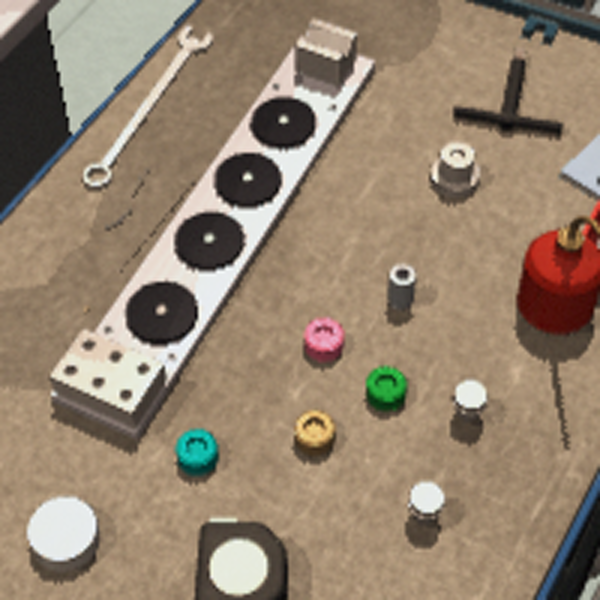

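Crop: pad dots at crop (284,120), (248,178), (209,239) and (161,310). The sleeve top is at (402,272), the brass collar at (316,427) and clearly gold, the bush top at (457,152), and the puck top at (62,528).

```bash
python3 -c "
from h import *
s=load('side0');s2=load('scene0')
for n,u,v,z in [('a',284,120,18),('b',248,178,18),('c',209,239,18),('d',161,310,18),('sleeve',402,272,36),('collar',316,427,18),('bush',457,152,34),('puck',62,528,20),('pink',325,333,18),('green',387,381,18),('turq',198,445,18),('knob1',470,395,30),('knob2',427,498,30)]:
  p=px2w(s,220+u/3-.33,120+v/3-.33,z);print(n,p.round(1),np.round(w2px(s2,p),1))
"
```

```text
a [457.9  33.7  18. ] [256.  204.1]
b [465.5 -41.7  18. ] [274.  215.9]
c [ 472.1 -116.1   18. ] [293.6 229.1]
d [ 477.5 -197.6   18. ] [317.2 245.8]
sleeve [636.1 -77.1  36. ] [343.1 197.7]
collar [ 641.8 -228.7   18. ] [388.1 230.5]
bush [617.  64.  34.] [304.7 180.6]
puck [ 523.2 -395.6   20. ] [406.9 291.1]
pink [ 605.1 -150.1   18. ] [351.8 219.8]
green [ 669.7 -165.    18. ] [377.5 215.4]
turq [ 571.6 -287.3   18. ] [383.1 253. ]
knob1 [ 733.9 -150.9   30. ] [393.7 202.1]
knob2 [ 744.7 -245.2   30. ] [427.1 216.8]
```

```bash
python3 -m crank '[{"x":0.08,"y":0.02,"z":0,"az":0.05},{"x":0.16,"y":0.04,"z":0,"az":0.1},{"x":0.24,"y":0.05,"z":0,"az":0.15},{"x":0.32,"y":0.07,"z":0,"az":0.2},{"x":0.4,"y":0.08,"z":0,"az":0.25}]' 1 40
python3 -m crank '[{"x":0.08,"y":0.02,"z":-0.02,"az":0.04},{"x":0.16,"y":0.04,"z":-0.05,"az":0.08},{"x":0.24,"y":0.06,"z":-0.08,"az":0.12},{"x":0.32,"y":0.08,"z":-0.12,"az":0.155},{"x":0.352,"y":0.084,"z":-0.16,"az":0.155}]'
python3 - <<'E'
from h import *
s=snap('wrist','w1');print(arm.state()['tcp_pos'],arm.state()['orientation'])
for n,p in dict(puck=[523,-395.6,20],turq=[571.6,-287.3,18],d=[477.5,-197.6,18],collar=[641.8,-228.7,18],c=[472.1,-116.1,18],sleeve=[636,-77,36]).items(): print(n,np.round(w2px(s,p,True),1))
E
```

```text
[ 146.59767601 -477.63970089  241.72697513] [-3.14024359e+00  3.49831758e-05  2.97800567e-01]
puck [ 350.6 -113.7]
turq [ 283.3 -146.7]
d [ 198.6 -105.8]
collar [ 262.5 -174.5]
c [ 150.4 -100.3]
sleeve [ 172.1 -173.6]schema error: expected keys x, y, z, ax, ay, az
schema error: expected keys x, y, z, ax, ay, az
```

View pics/w1.png

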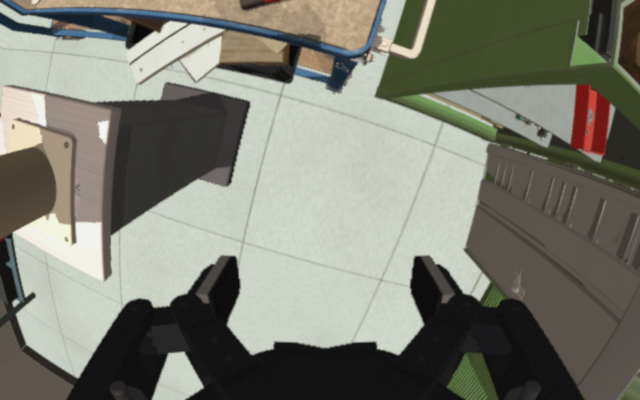

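The rows need all six keys, so the arm did not move and this picture only shows floor. I'll send the moves again.

```bash
python3 -m crank '[{"x":0.08,"y":0.02,"z":0,"ax":0,"ay":0,"az":0.05},{"x":0.16,"y":0.04,"z":0,"ax":0,"ay":0,"az":0.1},{"x":0.24,"y":0.05,"z":0,"ax":0,"ay":0,"az":0.15},{"x":0.32,"y":0.07,"z":0,"ax":0,"ay":0,"az":0.2},{"x":0.4,"y":0.08,"z":0,"ax":0,"ay":0,"az":0.25}]' 1 40
python3 -m crank '[{"x":0.08,"y":0.02,"z":-0.02,"ax":0,"ay":0,"az":0.04},{"x":0.16,"y":0.04,"z":-0.05,"ax":0,"ay":0,"az":0.08},{"x":0.24,"y":0.06,"z":-0.08,"ax":0,"ay":0,"az":0.12},{"x":0.32,"y":0.08,"z":-0.12,"ax":0,"ay":0,"az":0.155},{"x":0.352,"y":0.084,"z":-0.16,"ax":0,"ay":0,"az":0.155}]'
python3 - <<'E'
from h import *
s=snap('wrist','w2');print(arm.state()['tcp_pos'],arm.state()['orientation'])
for n,p in dict(puck=[523,-395.6,20],turq=[571.6,-287.3,18],d=[477.5,-197.6,18],collar=[641.8,-228.7,18],c=[472.1,-116.1,18],sleeve=[636,-77,36]).items(): print(n,np.round(w2px(s,p,True),1))
E
```

```text
time: 0.82
tcp_pos: [347.9, -437.4, 242.1]
orientation: [-3.141, -0.0, 1.089]
force: [-0.2, -0.3, -0.2]
opening: 85.4
finger_force: 0.0
time: 1.45
tcp_pos: [524.6, -394.9, 160.9]
orientation: [-3.141, -0.0, 1.572]
force: [-0.5, 0.2, 0.2]
opening: 85.3
finger_force: 0.0
[ 524.27952111 -393.89542802  157.27629113] [-3.13815001 -0.00347756  1.57193162]
puck [323.6 193.3]
turq [379.2  74.2]
d [273.1 -18.6]
collar [452.5  20.3]
c [270.8 -86.1]
sleeve [ 440.1 -113.5]
```

View pics/w2.png

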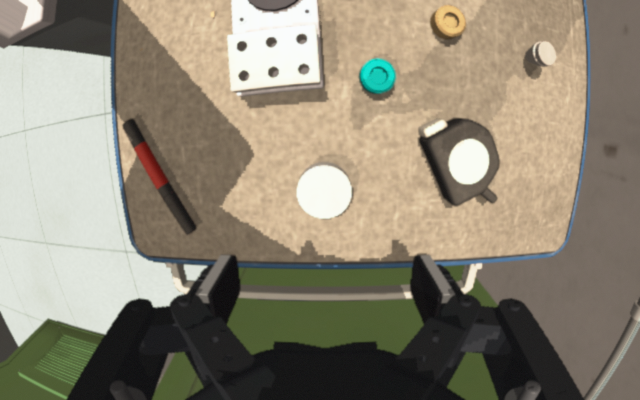

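Puck top centre is at (324,191.5), against a predicted (323.6,193.3), so the estimates agree to within about 2 mm. Descending now.

```bash
python3 -m crank '[{"x":-0.002,"y":-0.002,"z":-0.08,"ax":0,"ay":0,"az":0},{"x":-0.002,"y":-0.002,"z":-0.16,"ax":0,"ay":0,"az":0},{"x":-0.002,"y":-0.002,"z":-0.24,"ax":0,"ay":0,"az":0},{"x":-0.002,"y":-0.002,"z":-0.26,"ax":0,"ay":0,"az":0},{"x":-0.002,"y":-0.002,"z":-0.26,"ax":0,"ay":0,"az":0}]'
python3 - <<'E'
from h import *
s=load('w2');print(px2w(s,324,191.5,20,True))
s=snap('side','s1');print(arm.state()['tcp_pos'])
E
```

```text
time: 2.12
tcp_pos: [520.9, -397.4, 32.4]
orientation: [-3.141, -0.0, 1.569]
force: [0.1, 0.8, -0.4]
opening: 85.5
finger_force: 0.0
[ 523.3453207  -393.93605925   20.        ]
[ 521.98952234 -397.92184522   33.74456119]
```

```bash
python3 -m crank '[{"x":0.003,"y":0.005,"z":-0.02,"ax":0,"ay":0,"az":0},{"x":0.003,"y":0.005,"z":-0.036,"ax":0,"ay":0,"az":0},{"x":0.003,"y":0.005,"z":-0.036,"ax":0,"ay":0,"az":0},{"x":0.003,"y":0.005,"z":-0.036,"ax":0,"ay":0,"az":0},{"x":0.003,"y":0.005,"z":-0.036,"ax":0,"ay":0,"az":0}]'
python3 -m crank '[{"x":0,"y":0,"z":0,"ax":0,"ay":0,"az":0},{"x":0,"y":0,"z":0,"ax":0,"ay":0,"az":0},{"x":0,"y":0,"z":0,"ax":0,"ay":0,"az":0},{"x":0,"y":0,"z":0,"ax":0,"ay":0,"az":0},{"x":0,"y":0,"z":0,"ax":0,"ay":0,"az":0}]' -1 50
```

```text
time: 2.8
tcp_pos: [523.4, -394.7, 14.6]
orientation: [3.141, 0.0, 1.57]
force: [-0.4, -0.0, -0.1]
opening: 85.3
finger_force: 0.0
time: 3.42
tcp_pos: [523.6, -394.8, 14.9]
orientation: [3.141, 0.001, 1.57]
force: [-0.4, -0.5, 3.9]
opening: 47.9
finger_force: 51.9
```

```bash
python3 -m crank '[{"x":0,"y":0,"z":0.04,"ax":0,"ay":0,"az":0},{"x":0,"y":0,"z":0.1,"ax":0,"ay":0,"az":0},{"x":0,"y":0,"z":0.18,"ax":0,"ay":0,"az":0},{"x":-0.04,"y":0.06,"z":0.2,"ax":0,"ay":0,"az":0},{"x":-0.08,"y":0.12,"z":0.2,"ax":0,"ay":0,"az":0}]'
python3 -m crank '[{"x":-0.012,"y":0.06,"z":0,"ax":0,"ay":0,"az":0},{"x":-0.012,"y":0.12,"z":0,"ax":0,"ay":0,"az":0},{"x":-0.012,"y":0.12,"z":0,"ax":0,"ay":0,"az":0},{"x":-0.012,"y":0.12,"z":0,"ax":0,"ay":0,"az":0},{"x":-0.012,"y":0.12,"z":0,"ax":0,"ay":0,"az":0}]'
python3 - <<'E'
from h import *
s=snap('wrist','w3');print(arm.state()['tcp_pos'],arm.state()['orientation'],arm.state()['opening'])
for n,p in dict(d=[477.5,-197.6,18],c=[472.1,-116.1,18],b=[465.5,-41.7,18],a=[457.9,33.7,18],collar=[641.8,-228.7,18],sleeve=[636,-77,36]).items(): print(n,np.round(w2px(s,p,True),1))
E
```

```text
time: 4.05
tcp_pos: [483.2, -334.3, 115.0]
orientation: [3.14, 0.001, 1.57]
force: [0.4, -0.6, -1.8]
opening: 48.3
finger_force: 51.7
time: 4.68
tcp_pos: [477.3, -275.4, 114.1]
orientation: [-3.142, 0.0, 1.569]
force: [0.5, 0.1, -0.7]
opening: 48.4
finger_force: 51.8
[ 477.23304282 -275.3598838   114.08021577] [-3.14151518e+00  1.18694325e-04  1.56900879e+00] 48.26726931229965
d [325.6 105.8]
c [ 3.179e+02 -2.000e-01]
b [309.7 -79. ]
a [ 302. -138.]
collar [518.6 154.8]
sleeve [524.2 -23.6]
```

View pics/w3.png

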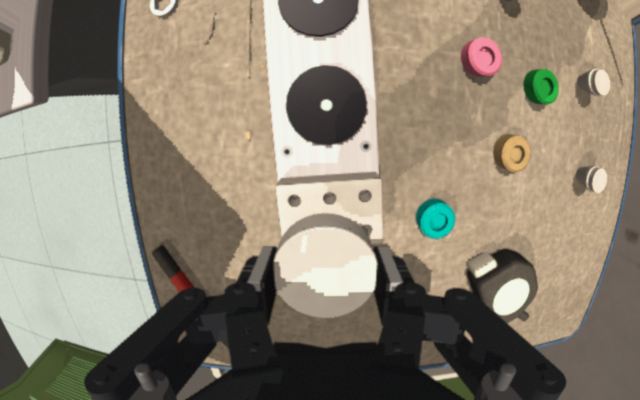

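Run:
```python
from h import *
s=load('w3');t=np.linspace(0,2*np.pi,60)
im=np.ascontiguousarray(s['pixels']).copy()
for z,c in((119.6,(0,0,255)),(99.6,(255,0,0))):
    q=np.array([w2px(s,[477.3+25.5*np.cos(a),-275.4+25.5*np.sin(a),z],True) for a in t])
    print(z,q.min(0).round(1),q.max(0).round(1))
    cv2.polylines(im,[np.round(q).astype(int)],True,c,1)
cv2.imwrite('pics/o1.png',cv2.resize(im[190:340,230:430],None,fx=4,fy=4,interpolation=cv2.INTER_CUBIC))
print(px2w(s,514,152.5,18,True))
```

```text
119.6 [271.8 226.2] [379.2 318. ]
99.6 [277.6 211.3] [373.3 296.2]
[ 636.43769116 -227.05335202   18.        ]
```

View pics/o1.png

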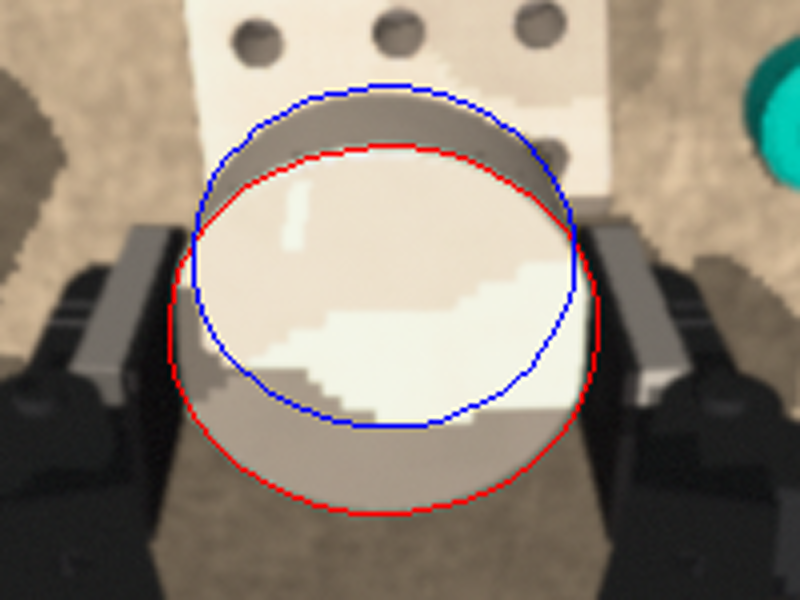

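The overlay fits the held puck: level and centred on the TCP. Placing it on pad d.

```bash
python3 -m crank '[{"x":0.001,"y":0.08,"z":0,"ax":0,"ay":0,"az":0},{"x":0.001,"y":0.157,"z":0,"ax":0,"ay":0,"az":0},{"x":0.001,"y":0.157,"z":-0.07,"ax":0,"ay":0,"az":0},{"x":0.001,"y":0.157,"z":-0.13,"ax":0,"ay":0,"az":0},{"x":0.001,"y":0.157,"z":-0.14,"ax":0,"ay":0,"az":0}]'
python3 -m crank '[{"x":0,"y":0,"z":-0.01,"ax":0,"ay":0,"az":0},{"x":0,"y":0,"z":-0.02,"ax":0,"ay":0,"az":0},{"x":0,"y":0,"z":-0.02,"ax":0,"ay":0,"az":0},{"x":0,"y":0,"z":-0.02,"ax":0,"ay":0,"az":0},{"x":0,"y":0,"z":-0.02,"ax":0,"ay":0,"az":0}]'
```

```text
time: 5.35
tcp_pos: [476.0, -195.7, 42.3]
orientation: [-3.137, -0.002, 1.57]
force: [0.6, 0.1, -1.1]
opening: 48.5
finger_force: 51.8
time: 5.98
tcp_pos: [478.0, -196.1, 34.7]
orientation: [3.141, 0.0, 1.57]
force: [-0.4, 0.3, -0.2]
opening: 48.0
finger_force: 51.8
```

```bash
python3 -m crank '[{"x":0,"y":-0.002,"z":0,"ax":0,"ay":0,"az":0},{"x":0,"y":-0.002,"z":-0.003,"ax":0,"ay":0,"az":0},{"x":0,"y":-0.002,"z":-0.003,"ax":0,"ay":0,"az":0},{"x":0,"y":-0.002,"z":-0.003,"ax":0,"ay":0,"az":0},{"x":0,"y":-0.002,"z":-0.003,"ax":0,"ay":0,"az":0}]'
python3 -m crank '[{"x":0,"y":0,"z":0,"ax":0,"ay":0,"az":0},{"x":0,"y":0,"z":0,"ax":0,"ay":0,"az":0},{"x":0,"y":0,"z":0,"ax":0,"ay":0,"az":0},{"x":0,"y":0,"z":0,"ax":0,"ay":0,"az":0},{"x":0,"y":0,"z":0,"ax":0,"ay":0,"az":0}]' 1
```

```text
time: 6.6
tcp_pos: [477.8, -197.1, 32.9]
orientation: [3.141, 0.0, 1.57]
force: [0.1, 0.3, -0.3]
opening: 48.5
finger_force: 51.9
time: 7.22
tcp_pos: [477.7, -197.0, 32.8]
orientation: [-3.142, -0.0, 1.57]
force: [0.3, -0.5, -0.7]
opening: 85.6
finger_force: 0.0
```

```bash
python3 -m crank '[{"x":0,"y":0,"z":0.09,"ax":0,"ay":0,"az":0},{"x":0,"y":0,"z":0.17,"ax":0,"ay":0,"az":0},{"x":0.08,"y":-0.05,"z":0.17,"ax":0,"ay":0,"az":0},{"x":0.17,"y":-0.09,"z":0.17,"ax":0,"ay":0,"az":0},{"x":0.25,"y":-0.14,"z":0.17,"ax":0,"ay":0,"az":0}]'
python3 -m crank '[{"x":0.074,"y":-0.046,"z":0,"ax":0,"ay":0,"az":0},{"x":0.074,"y":-0.046,"z":0,"ax":0,"ay":0,"az":0},{"x":0.074,"y":-0.046,"z":0,"ax":0,"ay":0,"az":0},{"x":0.074,"y":-0.046,"z":0,"ax":0,"ay":0,"az":0},{"x":0.074,"y":-0.046,"z":0,"ax":0,"ay":0,"az":0}]'
python3 - <<'E'
from h import *
s=snap('wrist','w4');print(arm.state()['tcp_pos'])
u,v=w2px(s,[638,-228,18],True);print(u,v)
im=np.ascontiguousarray(s['pixels']);cv2.imwrite('pics/w4c.png',cv2.resize(im[0:200,130:430],None,fx=2.5,fy=2.5,interpolation=cv2.INTER_CUBIC))
for n,p in dict(puck=[477.5,-197,38]).items():print(n,w2px(s,p,True))
E
```

```text
time: 7.85
tcp_pos: [604.2, -267.4, 118.2]
orientation: [3.141, 0.0, 1.571]
force: [0.8, -0.1, 0.6]
opening: 85.1
finger_force: 0.0
time: 8.48
tcp_pos: [639.2, -289.5, 118.8]
orientation: [3.141, 0.0, 1.57]
force: [0.8, 0.2, -0.2]
opening: 85.1
finger_force: 0.0
[ 639.36939096 -289.63338054  118.76218886]
323.692378922149 127.44036293739296
puck (np.float64(119.9323164971305), np.float64(101.49080941132023))
```

View pics/w4c.png

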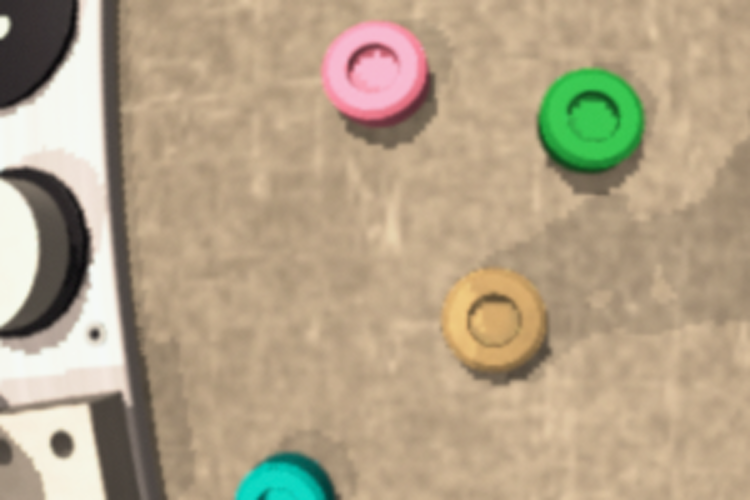

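The brass collar is at full-frame (327.5,127), which puts it at about (640.7,-227.8). The green, pink and turquoise collars are clear of the fingers.

```bash
python3 -m crank '[{"x":0.003,"y":0.07,"z":0,"ax":0,"ay":0,"az":0},{"x":0.003,"y":0.124,"z":-0.04,"ax":0,"ay":0,"az":0},{"x":0.003,"y":0.124,"z":-0.12,"ax":0,"ay":0,"az":0},{"x":0.003,"y":0.124,"z":-0.18,"ax":0,"ay":0,"az":0},{"x":0.003,"y":0.124,"z":-0.18,"ax":0,"ay":0,"az":0}]'
python3 -m crank '[{"x":0,"y":0,"z":-0.015,"ax":0,"ay":0,"az":0},{"x":0,"y":0,"z":-0.029,"ax":0,"ay":0,"az":0},{"x":0,"y":0,"z":-0.029,"ax":0,"ay":0,"az":0},{"x":0,"y":0,"z":-0.029,"ax":0,"ay":0,"az":0},{"x":0,"y":0,"z":-0.029,"ax":0,"ay":0,"az":0}]'
python3 -m crank '[{"x":0,"y":0,"z":0,"ax":0,"ay":0,"az":0},{"x":0,"y":0,"z":0,"ax":0,"ay":0,"az":0},{"x":0,"y":0,"z":0,"ax":0,"ay":0,"az":0},{"x":0,"y":0,"z":0,"ax":0,"ay":0,"az":0},{"x":0,"y":0,"z":0,"ax":0,"ay":0,"az":0}]' -1 40
```

```text
time: 9.15
tcp_pos: [638.6, -226.8, 25.1]
orientation: [-3.136, -0.002, 1.57]
force: [-0.7, 0.1, -0.1]
opening: 85.5
finger_force: 0.0
time: 9.78
tcp_pos: [641.5, -228.2, 13.8]
orientation: [3.141, 0.0, 1.57]
force: [-0.9, -0.0, -0.1]
opening: 85.2
finger_force: 0.0
time: 10.4
tcp_pos: [641.5, -228.1, 13.6]
orientation: [3.141, 0.0, 1.57]
force: [1.2, 1.3, 1.9]
opening: 30.0
finger_force: 39.8
```

```bash
python3 -m crank '[{"x":0,"y":0,"z":0.05,"ax":0,"ay":0,"az":0},{"x":0,"y":0,"z":0.14,"ax":0,"ay":0,"az":0},{"x":-0.06,"y":0.04,"z":0.2,"ax":0,"ay":0,"az":0},{"x":-0.15,"y":0.09,"z":0.2,"ax":0,"ay":0,"az":0},{"x":-0.24,"y":0.14,"z":0.2,"ax":0,"ay":0,"az":0}]'
python3 -m crank '[{"x":-0.08,"y":0.05,"z":0,"ax":0,"ay":0,"az":0},{"x":-0.112,"y":0.078,"z":0,"ax":0,"ay":0,"az":0},{"x":-0.112,"y":0.078,"z":0,"ax":0,"ay":0,"az":0},{"x":-0.112,"y":0.078,"z":0,"ax":0,"ay":0,"az":0},{"x":-0.112,"y":0.078,"z":0,"ax":0,"ay":0,"az":0}]'
python3 - <<'E'
from h import *
s=snap('wrist','w5');S=arm.state();p=S['tcp_pos'];print(p,S['opening'],S['finger_force'])
for n,q in dict(b=[465.5,-41.7,18],c=[472.1,-116.1,18],a=[457.9,33.7,18],bush=[617,64,34],sleeve=[636,-77,36]).items():print(n,np.round(w2px(s,q,True),1))
im=np.ascontiguousarray(s['pixels']).copy();t=np.linspace(0,2*np.pi,60)
for z,c in((p[2]+4.4,(0,0,255)),(p[2]-13.6,(255,0,0))):
    q=np.array([w2px(s,[p[0]+16*np.cos(a),p[1]+16*np.sin(a),z],True) for a in t]);cv2.polylines(im,[np.round(q).astype(int)],True,c,1)
cv2.imwrite('pics/w5c.png',cv2.resize(im[0:330,220:580],None,fx=1.8,fy=1.8,interpolation=cv2.INTER_CUBIC))
E
```

```text
time: 11.02
tcp_pos: [520.0, -157.3, 113.5]
orientation: [3.141, 0.0, 1.57]
force: [0.0, 0.2, -0.8]
opening: 30.1
finger_force: 39.8
time: 11.65
tcp_pos: [466.2, -119.6, 113.3]
orientation: [3.141, 0.0, 1.57]
force: [0.2, -0.0, 0.1]
opening: 30.0
finger_force: 39.8
[ 466.02814127 -119.51677696  113.19230353] 29.956408533574848 39.84443170716986
b [324.2 105.6]
c [333.  203.9]
a [313.6   6.7]
bush [517.5  -9.7]
sleeve [535.2 164.1]
```

View pics/w5c.png

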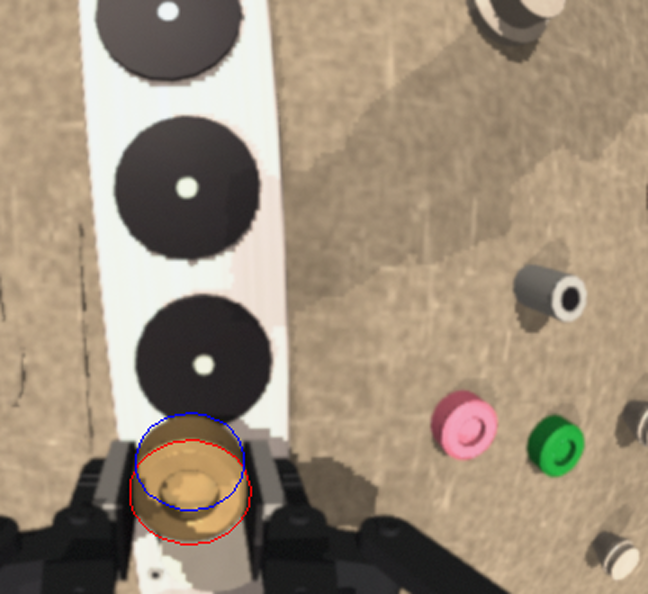

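Pad dots in the full frame: b (323.6,103.6), c (333,202.5), a (313,6). The sleeve top is at (536.4,165.3). The collar is held level and centred. Placing it on pad b.

```bash
python3 -m crank '[{"x":-0.001,"y":0.08,"z":0,"ax":0,"ay":0,"az":0},{"x":-0.002,"y":0.158,"z":0,"ax":0,"ay":0,"az":0},{"x":-0.002,"y":0.158,"z":-0.07,"ax":0,"ay":0,"az":0},{"x":-0.002,"y":0.158,"z":-0.13,"ax":0,"ay":0,"az":0},{"x":-0.002,"y":0.158,"z":-0.14,"ax":0,"ay":0,"az":0}]'
python3 -m crank '[{"x":0,"y":0,"z":-0.01,"ax":0,"ay":0,"az":0},{"x":0,"y":0,"z":-0.02,"ax":0,"ay":0,"az":0},{"x":0,"y":0,"z":-0.02,"ax":0,"ay":0,"az":0},{"x":0,"y":0,"z":-0.02,"ax":0,"ay":0,"az":0},{"x":0,"y":0,"z":-0.02,"ax":0,"ay":0,"az":0}]'
```

```text
time: 12.32
tcp_pos: [462.7, -39.9, 41.4]
orientation: [-3.137, -0.0, 1.57]
force: [-0.3, -0.0, -0.7]
opening: 29.6
finger_force: 39.8
time: 12.95
tcp_pos: [464.5, -40.0, 33.7]
orientation: [3.141, 0.0, 1.57]
force: [-0.2, 0.1, -1.0]
opening: 29.7
finger_force: 39.8
```

```bash
python3 -m crank '[{"x":0.001,"y":0,"z":-0.003,"ax":0,"ay":0,"az":0},{"x":0.001,"y":0,"z":-0.003,"ax":0,"ay":0,"az":0},{"x":0.001,"y":0,"z":-0.003,"ax":0,"ay":0,"az":0},{"x":0.001,"y":0,"z":-0.003,"ax":0,"ay":0,"az":0},{"x":0.001,"y":0,"z":-0.003,"ax":0,"ay":0,"az":0}]'
python3 -m crank '[{"x":0,"y":0,"z":0,"ax":0,"ay":0,"az":0},{"x":0,"y":0,"z":0,"ax":0,"ay":0,"az":0},{"x":0,"y":0,"z":0,"ax":0,"ay":0,"az":0},{"x":0,"y":0,"z":0,"ax":0,"ay":0,"az":0},{"x":0,"y":0,"z":0,"ax":0,"ay":0,"az":0}]' 1
python3 -m crank '[{"x":0,"y":0,"z":0.09,"ax":0,"ay":0,"az":0},{"x":0,"y":0,"z":0.17,"ax":0,"ay":0,"az":0},{"x":0.08,"y":-0.02,"z":0.17,"ax":0,"ay":0,"az":0},{"x":0.17,"y":-0.04,"z":0.17,"ax":0,"ay":0,"az":0},{"x":0.26,"y":-0.06,"z":0.17,"ax":0,"ay":0,"az":0}]'
python3 -m crank '[{"x":0.083,"y":-0.015,"z":0,"ax":0,"ay":0,"az":0},{"x":0.083,"y":-0.015,"z":-0.04,"ax":0,"ay":0,"az":0},{"x":0.083,"y":-0.015,"z":-0.1,"ax":0,"ay":0,"az":0},{"x":0.083,"y":-0.015,"z":-0.1,"ax":0,"ay":0,"az":0},{"x":0.083,"y":-0.015,"z":-0.1,"ax":0,"ay":0,"az":0}]'
```

```text
time: 13.58
tcp_pos: [464.7, -40.0, 31.8]
orientation: [3.142, 0.0, 1.57]
force: [0.4, -0.7, -1.2]
opening: 29.6
finger_force: 39.8
time: 14.2
tcp_pos: [464.7, -40.0, 31.8]
orientation: [3.142, -0.0, 1.57]
force: [-0.5, 0.3, 0.1]
opening: 85.7
finger_force: 0.0
time: 14.82
tcp_pos: [596.0, -70.3, 117.2]
orientation: [3.141, 0.0, 1.57]
force: [0.8, 0.1, -0.0]
opening: 85.4
finger_force: 0.0
time: 15.45
tcp_pos: [636.5, -77.5, 67.6]
orientation: [3.141, 0.0, 1.57]
force: [0.1, -0.0, 0.1]
opening: 85.4
finger_force: 0.0
```

```bash
python3 -m crank '[{"x":0,"y":0,"z":-0.06,"ax":0,"ay":0,"az":0},{"x":0,"y":0,"z":-0.103,"ax":0,"ay":0,"az":0},{"x":0,"y":0,"z":-0.103,"ax":0,"ay":0,"az":0},{"x":0,"y":0,"z":-0.103,"ax":0,"ay":0,"az":0},{"x":0,"y":0,"z":-0.103,"ax":0,"ay":0,"az":0}]'
python3 -m crank '[{"x":0,"y":0,"z":0,"ax":0,"ay":0,"az":0},{"x":0,"y":0,"z":0,"ax":0,"ay":0,"az":0},{"x":0,"y":0,"z":0,"ax":0,"ay":0,"az":0},{"x":0,"y":0,"z":0,"ax":0,"ay":0,"az":0},{"x":0,"y":0,"z":0,"ax":0,"ay":0,"az":0}]' -1 40
python3 -m crank '[{"x":0,"y":0,"z":0.05,"ax":0,"ay":0,"az":0},{"x":0,"y":0,"z":0.14,"ax":0,"ay":0,"az":0},{"x":-0.06,"y":0.01,"z":0.2,"ax":0,"ay":0,"az":0},{"x":-0.15,"y":0.03,"z":0.2,"ax":0,"ay":0,"az":0},{"x":-0.24,"y":0.05,"z":0.2,"ax":0,"ay":0,"az":0}]'
python3 -m crank '[{"x":-0.08,"y":0.01,"z":0,"ax":0,"ay":0,"az":0},{"x":-0.118,"y":0.016,"z":0,"ax":0,"ay":0,"az":0},{"x":-0.118,"y":0.016,"z":0,"ax":0,"ay":0,"az":0},{"x":-0.118,"y":0.016,"z":0,"ax":0,"ay":0,"az":0},{"x":-0.118,"y":0.016,"z":0,"ax":0,"ay":0,"az":0}]'
python3 - <<'E'
from h import *
s=snap('wrist','w6');S=arm.state();p=S['tcp_pos'];print(p,S['opening'],S['finger_force'])
for n,q in dict(b=[465.1,-40.3,36],a=[457.5,34.3,18],bush=[617,64,34]).items():print(n,np.round(w2px(s,q,True),1))
im=np.ascontiguousarray(s['pixels']).copy();t=np.linspace(0,2*np.pi,60)
for z,c in((p[2]+20,(0,0,255)),(p[2]-16,(255,0,0))):
    q=np.array([w2px(s,[p[0]+11*np.cos(a),p[1]+11*np.sin(a),z],True) for a in t]);cv2.polylines(im,[np.round(q).astype(int)],True,c,1)
cv2.imwrite('pics/w6c.png',cv2.resize(im[0:330,220:580],None,fx=1.8,fy=1.8,interpolation=cv2.INTER_CUBIC))
E
```

```text
time: 16.08
tcp_pos: [637.6, -77.7, 17.3]
orientation: [3.138, 0.0, 1.57]
force: [0.9, 0.9, -0.4]
opening: 85.2
finger_force: 0.0
time: 16.7
tcp_pos: [636.3, -77.5, 15.5]
orientation: [3.141, 0.0, 1.57]
force: [-0.5, -1.2, 1.4]
opening: 19.5
finger_force: 39.1
time: 17.32
tcp_pos: [515.1, -52.3, 115.6]
orientation: [3.141, 0.0, 1.57]
force: [0.0, -0.2, -0.1]
opening: 20.1
finger_force: 39.3
time: 17.95
tcp_pos: [458.4, -44.7, 115.3]
orientation: [3.141, 0.0, 1.57]
force: [-0.1, 0.3, -1.5]
opening: 19.3
finger_force: 39.3
[458.21741715 -44.62738817 115.24583884] 20.128615287990797 39.31692123413086
b [334.6 209.5]
a [324.  104.2]
bush [527.6  80.9]
```

View pics/w6c.png

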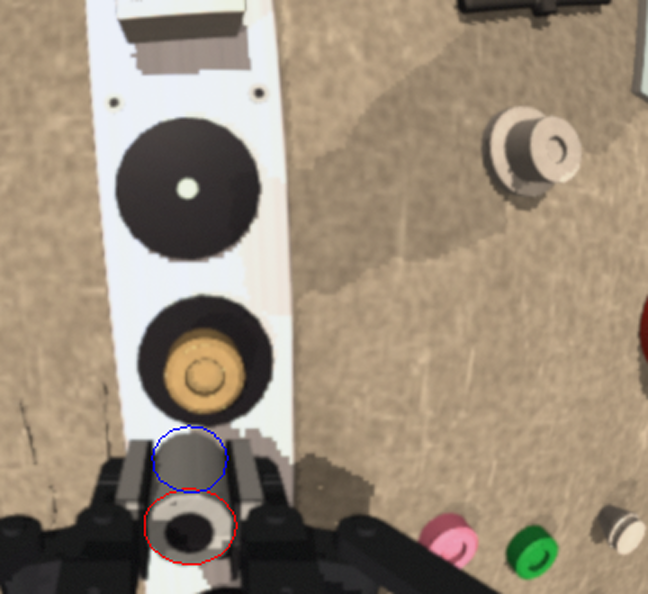

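The collar stands on pad b, close to centre. The sleeve is held upright, its axis about 1 mm toward +y. Pad a's dot is at (324.2,104.4), as predicted. Placing the sleeve there.

```bash
python3 -m crank '[{"x":-0.001,"y":0.08,"z":0,"ax":0,"ay":0,"az":0},{"x":-0.001,"y":0.156,"z":0,"ax":0,"ay":0,"az":0},{"x":-0.001,"y":0.156,"z":-0.07,"ax":0,"ay":0,"az":0},{"x":-0.001,"y":0.156,"z":-0.13,"ax":0,"ay":0,"az":0},{"x":-0.001,"y":0.156,"z":-0.14,"ax":0,"ay":0,"az":0}]'
python3 -m crank '[{"x":0,"y":0,"z":-0.01,"ax":0,"ay":0,"az":0},{"x":0,"y":0,"z":-0.019,"ax":0,"ay":0,"az":0},{"x":0,"y":0,"z":-0.019,"ax":0,"ay":0,"az":0},{"x":0,"y":0,"z":-0.02,"ax":0,"ay":0,"az":0},{"x":0,"y":0,"z":-0.02,"ax":0,"ay":0,"az":0}]'
```

```text
time: 18.62
tcp_pos: [455.2, 33.5, 43.4]
orientation: [-3.137, 0.0, 1.57]
force: [-0.1, -0.7, -1.2]
opening: 20.2
finger_force: 39.3
time: 19.25
tcp_pos: [457.0, 33.5, 35.7]
orientation: [3.141, -0.0, 1.57]
force: [-0.4, 0.4, -0.2]
opening: 20.1
finger_force: 39.3
```

```bash
python3 -m crank '[{"x":0.001,"y":0,"z":-0.002,"ax":0,"ay":0,"az":0},{"x":0.001,"y":0,"z":-0.004,"ax":0,"ay":0,"az":0},{"x":0.001,"y":0,"z":-0.004,"ax":0,"ay":0,"az":0},{"x":0.001,"y":0,"z":-0.004,"ax":0,"ay":0,"az":0},{"x":0.001,"y":0,"z":-0.004,"ax":0,"ay":0,"az":0}]'
python3 -m crank '[{"x":0,"y":0,"z":0,"ax":0,"ay":0,"az":0},{"x":0,"y":0,"z":0,"ax":0,"ay":0,"az":0},{"x":0,"y":0,"z":0,"ax":0,"ay":0,"az":0},{"x":0,"y":0,"z":0,"ax":0,"ay":0,"az":0},{"x":0,"y":0,"z":0,"ax":0,"ay":0,"az":0}]' 1
python3 -m crank '[{"x":0,"y":0,"z":0.09,"ax":0,"ay":0,"az":0},{"x":0,"y":0,"z":0.17,"ax":0,"ay":0,"az":0},{"x":0.08,"y":0.02,"z":0.17,"ax":0,"ay":0,"az":0},{"x":0.17,"y":0.04,"z":0.17,"ax":0,"ay":0,"az":0},{"x":0.25,"y":0.059,"z":0.17,"ax":0,"ay":0,"az":0}]'
python3 -m crank '[{"x":0.07,"y":0,"z":0,"ax":0,"ay":0,"az":0},{"x":0.07,"y":0,"z":-0.04,"ax":0,"ay":0,"az":0},{"x":0.07,"y":0,"z":-0.1,"ax":0,"ay":0,"az":0},{"x":0.07,"y":0,"z":-0.1,"ax":0,"ay":0,"az":0},{"x":0.07,"y":0,"z":-0.1,"ax":0,"ay":0,"az":0}]'
```

```text
time: 19.88
tcp_pos: [457.3, 33.5, 33.4]
orientation: [3.141, -0.0, 1.57]
force: [-0.1, 0.0, 1.0]
opening: 19.6
finger_force: 39.5
time: 20.5
tcp_pos: [457.2, 33.5, 33.3]
orientation: [-3.142, -0.0, 1.57]
force: [0.7, 0.2, 0.3]
opening: 85.6
finger_force: 0.0
time: 21.12
tcp_pos: [583.7, 63.3, 118.6]
orientation: [3.141, -0.0, 1.57]
force: [-0.6, -0.3, -0.5]
opening: 85.4
finger_force: 0.0
time: 21.75
tcp_pos: [617.5, 63.1, 69.0]
orientation: [3.141, -0.0, 1.57]
force: [0.3, -0.2, 0.8]
opening: 85.2
finger_force: 0.0
```

```bash
python3 -m crank '[{"x":0,"y":0,"z":-0.06,"ax":0,"ay":0,"az":0},{"x":0,"y":0,"z":-0.089,"ax":0,"ay":0,"az":0},{"x":0,"y":0,"z":-0.089,"ax":0,"ay":0,"az":0},{"x":0,"y":0,"z":-0.089,"ax":0,"ay":0,"az":0},{"x":0,"y":0,"z":-0.089,"ax":0,"ay":0,"az":0}]'
python3 -m crank '[{"x":0,"y":0,"z":0,"ax":0,"ay":0,"az":0},{"x":0,"y":0,"z":0,"ax":0,"ay":0,"az":0},{"x":0,"y":0,"z":0,"ax":0,"ay":0,"az":0},{"x":0,"y":0,"z":0,"ax":0,"ay":0,"az":0},{"x":0,"y":0,"z":0,"ax":0,"ay":0,"az":0}]' -1 50
python3 -m crank '[{"x":0,"y":0,"z":0.05,"ax":0,"ay":0,"az":0},{"x":0,"y":0,"z":0.14,"ax":0,"ay":0,"az":0},{"x":-0.03,"y":-0.07,"z":0.19,"ax":0,"ay":0,"az":0},{"x":-0.08,"y":-0.14,"z":0.19,"ax":0,"ay":0,"az":0},{"x":-0.13,"y":-0.22,"z":0.19,"ax":0,"ay":0,"az":0}]'
python3 -m crank '[{"x":-0.05,"y":-0.09,"z":0,"ax":0,"ay":0,"az":0},{"x":-0.1,"y":-0.18,"z":0,"ax":0,"ay":0,"az":0},{"x":-0.15,"y":-0.26,"z":0,"ax":0,"ay":0,"az":0},{"x":-0.161,"y":-0.292,"z":0,"ax":0,"ay":0,"az":0},{"x":-0.161,"y":-0.292,"z":0,"ax":0,"ay":0,"az":0}]'
python3 - <<'E'
from h import *
s=snap('wrist','w7');S=arm.state();p=S['tcp_pos'];print(p,S['opening'],S['finger_force'])
im=np.ascontiguousarray(s['pixels']).copy();t=np.linspace(0,2*np.pi,60)
g=24.7
def circ(x,y,z,r,c):
    q=np.array([w2px(s,[x+r*np.cos(a),y+r*np.sin(a),z],True) for a in t]);cv2.polylines(im,[np.round(q*2).astype(int)],True,c,1)
im=cv2.resize(im,None,fx=2,fy=2,interpolation=cv2.INTER_CUBIC)
circ(p[0],p[1],p[2]+34-g,15,(0,0,255));circ(p[0],p[1],p[2]-g,22,(255,0,0));circ(p[0],p[1],p[2]-g+10,22,(255,0,0))
circ(472.1,-115,18,2.5,(0,0,255));circ(465.1,-40.3,36,16,(0,0,255));circ(457.5,34.3,54,11,(0,0,255))
circ(465.1,-40.3,18,30,(0,255,0));circ(472.1,-115,18,30,(0,255,0))
cv2.imwrite('pics/w7c.png',im[0:600,350:1000])
E
```

```text
time: 22.38
tcp_pos: [618.1, 63.1, 25.1]
orientation: [3.139, -0.0, 1.57]
force: [-0.3, -0.4, 0.4]
opening: 85.1
finger_force: 0.0
time: 23.0
tcp_pos: [617.6, 63.0, 24.3]
orientation: [3.141, -0.0, 1.57]
force: [-0.1, -0.3, 2.6]
opening: 28.4
finger_force: 49.7
time: 23.62
tcp_pos: [551.2, -47.6, 118.6]
orientation: [-3.141, 0.0, 1.571]
force: [0.0, -1.2, -1.4]
opening: 28.4
finger_force: 49.7
time: 24.25
tcp_pos: [471.4, -193.6, 118.5]
orientation: [-3.141, -0.001, 1.568]
force: [-0.2, 0.4, -2.4]
opening: 28.8
finger_force: 49.8
[ 471.93256206 -192.76209513  118.54761038] 28.129987279514605 49.76257145404816
```

View pics/w7c.png

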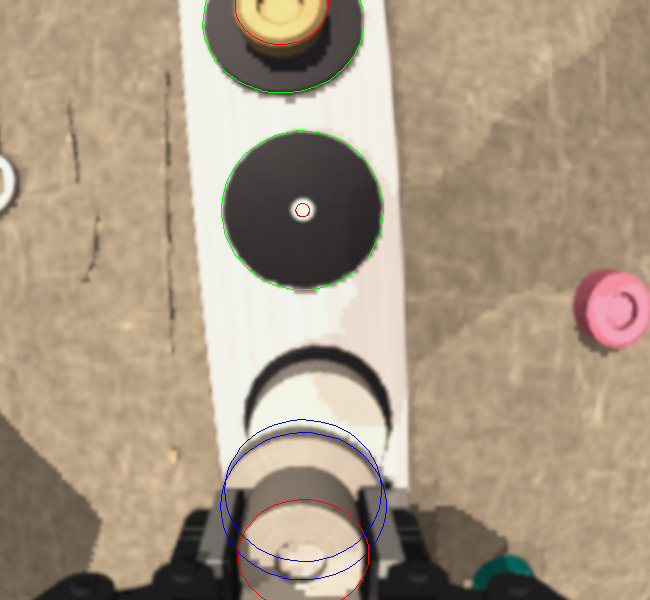

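Run:
```python
from h import *
crop('w7',275,190,375,300,6,'w7z')
```

```text
(no output)
```

View pics/w7z.png

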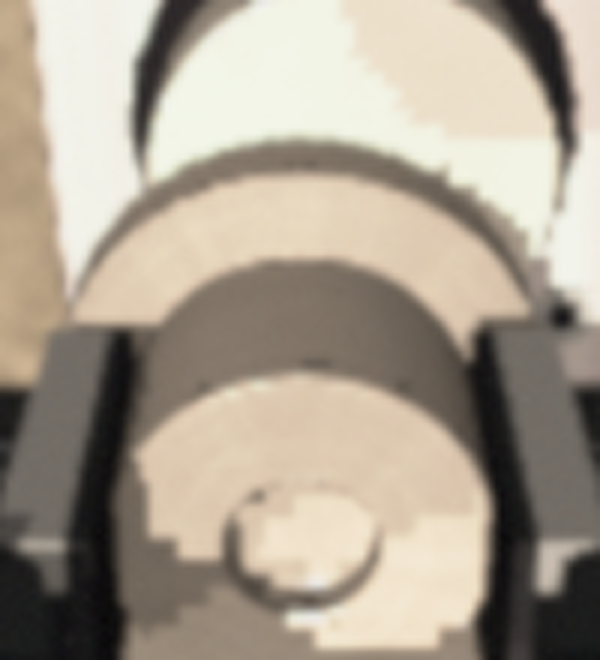

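The bush is held level, about 1.5 mm toward -y of the TCP, so I'll compensate for that. Pad c is confirmed at (472.1,-115).

```bash
python3 -m crank '[{"x":0,"y":0.08,"z":0,"ax":0,"ay":0,"az":0},{"x":0,"y":0.159,"z":0,"ax":0,"ay":0,"az":0},{"x":0,"y":0.159,"z":-0.07,"ax":0,"ay":0,"az":0},{"x":0,"y":0.159,"z":-0.12,"ax":0,"ay":0,"az":0},{"x":0,"y":0.159,"z":-0.13,"ax":0,"ay":0,"az":0}]'
python3 -m crank '[{"x":0,"y":0,"z":-0.01,"ax":0,"ay":0,"az":0},{"x":0,"y":0,"z":-0.018,"ax":0,"ay":0,"az":0},{"x":0,"y":0,"z":-0.018,"ax":0,"ay":0,"az":0},{"x":0,"y":0,"z":-0.018,"ax":0,"ay":0,"az":0},{"x":0,"y":0,"z":-0.018,"ax":0,"ay":0,"az":0}]'
```

```text
time: 24.92
tcp_pos: [470.8, -111.4, 52.1]
orientation: [-3.138, -0.001, 1.573]
force: [-0.5, 0.1, -1.9]
opening: 28.3
finger_force: 49.7
time: 25.55
tcp_pos: [472.0, -113.7, 45.2]
orientation: [3.141, 0.0, 1.57]
force: [-0.1, 0.5, -2.4]
opening: 28.1
finger_force: 49.7
```

```bash
python3 -m crank '[{"x":0,"y":0,"z":-0.003,"ax":0,"ay":0,"az":0},{"x":0,"y":0,"z":-0.005,"ax":0,"ay":0,"az":0},{"x":0,"y":0,"z":-0.005,"ax":0,"ay":0,"az":0},{"x":0,"y":0,"z":-0.005,"ax":0,"ay":0,"az":0},{"x":0,"y":0,"z":-0.005,"ax":0,"ay":0,"az":0}]'
python3 -m crank '[{"x":0,"y":0,"z":0,"ax":0,"ay":0,"az":0},{"x":0,"y":0,"z":0,"ax":0,"ay":0,"az":0},{"x":0,"y":0,"z":0,"ax":0,"ay":0,"az":0},{"x":0,"y":0,"z":0,"ax":0,"ay":0,"az":0},{"x":0,"y":0,"z":0,"ax":0,"ay":0,"az":0}]' 1
python3 -m crank '[{"x":0,"y":0,"z":0.06,"ax":0,"ay":0,"az":0},{"x":0,"y":0,"z":0.14,"ax":0,"ay":0,"az":0},{"x":0,"y":0,"z":0.24,"ax":0,"ay":0,"az":0},{"x":-0.02,"y":-0.05,"z":0.34,"ax":0,"ay":0,"az":0},{"x":-0.04,"y":-0.1,"z":0.4,"ax":0,"ay":0,"az":0}]'
python3 -m crank '[{"x":-0.02,"y":-0.06,"z":0,"ax":0,"ay":0,"az":0},{"x":-0.02,"y":-0.06,"z":0,"ax":0,"ay":0,"az":0},{"x":-0.02,"y":-0.06,"z":0,"ax":0,"ay":0,"az":0},{"x":-0.02,"y":-0.06,"z":0,"ax":0,"ay":0,"az":0},{"x":-0.02,"y":-0.06,"z":0,"ax":0,"ay":0,"az":0}]'
python3 - <<'E'
from h import *
s=snap('wrist','w8');t=np.linspace(0,2*np.pi,60)
im=cv2.resize(np.ascontiguousarray(s['pixels']),None,fx=3,fy=3,interpolation=cv2.INTER_CUBIC)
def circ(x,y,z,r,c):
    q=np.array([w2px(s,[x+r*np.cos(a),y+r*np.sin(a),z],True) for a in t]);cv2.polylines(im,[np.round(q*3+1).astype(int)],True,c,1);return q.mean(0)*3
P=[(457.5,34.3,54,11),(465.1,-40.3,36,16),(472.1,-115,52,15),(477.8,-197,38,25.5)]
for x,y,z,r in P: circ(x,y,z,r,(0,0,255));m=circ(x,y,18,30,(0,255,0));print(m)
m=m.astype(int);cv2.imwrite('pics/w8c.png',im[0:590,600:1300])
print(arm.state()['tcp_pos'])
E
```

```text
time: 26.18
tcp_pos: [471.7, -113.5, 42.3]
orientation: [-3.141, -0.0, 1.57]
force: [-0.4, 0.0, -1.5]
opening: 28.5
finger_force: 49.8
time: 26.8
tcp_pos: [471.8, -113.5, 42.4]
orientation: [3.141, 0.0, 1.57]
force: [-0.3, -0.5, 0.5]
opening: 85.4
finger_force: 0.0
time: 27.42
tcp_pos: [452.4, -164.1, 245.2]
orientation: [3.138, 0.001, 1.571]
force: [0.8, 0.4, -0.3]
opening: 85.6
finger_force: 0.0
time: 28.05
tcp_pos: [441.8, -192.7, 242.0]
orientation: [-3.141, -0.0, 1.571]
force: [-0.7, -0.7, 0.5]
opening: 85.4
finger_force: 0.0
[1018.80674007  -45.90192322]
[1039.75037955  130.26533683]
[1057.63380157  321.53961619]
[1068.72918051  530.8627022 ]
[ 441.85102021 -192.85649811  242.05865468]
```

View pics/w8c.png

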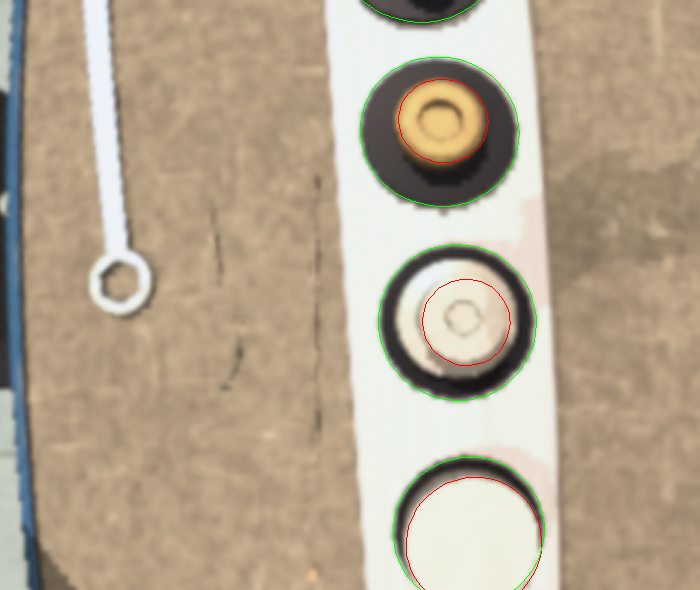

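The collar, bush and puck all sit within about 1 mm of centre. Next, a check of the whole rail, including the sleeve.

Run:
```python
from h import *
snap('side','s9');crop('side0' and 's9',220,110,420,310,3,'s9c')
```

```text
(no output)
```

View pics/s9c.png

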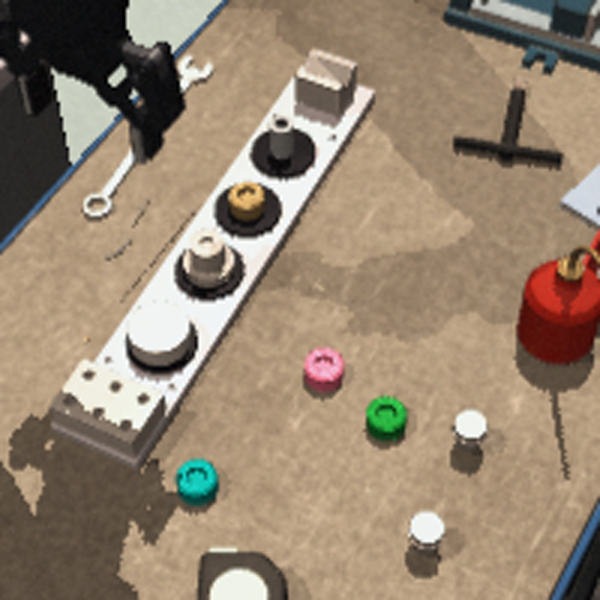

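From the V-block end: sleeve (281,140), collar (246,202), bush (208,260), puck (160,335). All stand upright and centred, and the look-alikes have not moved.

```bash
python3 -c "
from plant import arm
print(arm.job_done())"
```

```text
the job is handed in; nothing more can be done
None
```

The job is handed in: from the V-block end, the sleeve, brass collar, stepped bush and puck stand upright and released on pads a to d (collar, bush and puck within about 1 mm of centre, sleeve checked only by eye in the side view), at about 28 s on the robot's clock.

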